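# Cap the fermenting radish jar and hold it open to vent

## Task

The jar of pickled radish is still working. Take its screw cap from the counter, thread it clockwise onto the jar until it is fully home against its stop, then back it off a quarter turn so the gas can get out, and finish still gripping the cap at that setting: do not let go of it. Leave the timers and the white dip dish where they are.

Things in the scene. Friction and masses are not known exactly. Their poses are not given: they have to be found in the camera images.
- jar: straight-sided glass jar full of yellow radish batons, 98 mm wide, shoulder at 92 to 118 mm, rim of its open mouth 153 mm high; heavy, it stands fast: it does not move or turn. Origin: centre of its underside, z up. Two small moulded marks on the shoulder lie on its +x and -x side, 41 mm from the axis.
- jar_mouth (a point): centre of the jar's rim, 153 mm above its origin. The 37 mm neck below it, tapered to 32 mm at the rim, has a moulded right-hand thread (clockwise from above screws down), 47 mm over the ridges, two starts, 14 mm down per whole turn, each start one whole turn long and closed at its lower end by a hard stop.
- cap: black ribbed plastic screw cap, 60 mm wide, 26 mm tall, about 40 g, on the counter open side down. Origin: centre of its lower edge, z up. Bore 50.8 mm, 23 mm deep; two inside lugs, 3.5 mm above the lower edge on its +x and -x side, run in the jar's thread. A moulded bar, 46 mm long and 2.5 mm high, across the top lies along the cap's x.
- jar_home (a point): on the jar's axis, 130 mm above its origin: the cap's origin comes here when fully home, 12 mm above the shoulder; the bar on the cap then points at the two marks on the jar (cap x along or against jar x; the half turn's symmetry makes both the same). Set on the neck at any yaw, the lugs rest on the thread; from there it is half a turn to one turn down to the stop.
- timer_1: white kitchen timer, 78x68x84 mm, origin under its centre; leave alone
- timer_2: second white kitchen timer, 78x68x84 mm, origin under its centre; leave alone
- dip_dish_2: small white dip dish, 70 mm wide, 19 mm high, origin under its centre; leave alone
Not all that is in view belongs to the job. Leave any red or turquoise look-alike of the cap alone.

How it is judged (in metres and radians):
On the way:
1. the cap is screwed fully home on the jar, against the stop (horizontal distance between cap and jar_home below 0.004 m and z of cap in the frame of jar_home between -0.003 and 0.0018 m and angle between the x axis of cap and the x axis of jar, either way round below 0.2 rad), for 0.1 s.
At the end, for the whole second after the job is handed in: the cap sits in the jar's thread (within 4 mm of its axis, upright within 7 degrees, 1.5 to 6 mm above its fully home height), turned back a quarter turn (within 21 degrees) from the stop, at rest, and the fingers still grip it with more than 3 N (horizontal distance between cap and jar_home below 0.004 m and angle between cap's own z axis and vertical below 0.12 rad and z of cap in the frame of jar_home between 0.0015 and 0.006 m and angle between the x axis of cap and the x axis of jar, either way round above 1.2 rad and contact force between the fingers and cap above 3 N and angular speed of cap below 0.15 rad/s); the arm keeps its last pose, push and grip.
It fails at once if a timer or the white dip dish is moved by more than 25 mm (distance of any of timer_1, timer_2, dip_dish_2 from where it was at the start of the episode above 0.025 m).
It also fails if it takes over 70 s, if anything falls off the work surface, if the arm or the gripper's body presses on something with over 40 N, if the wrist force passes 120 N, or if a joint passes its speed limit or range.

## Robot

A 6-joint arm with a two-finger parallel gripper is mounted at the origin on a cart in front of the work surface, level with it; the furniture and walls round the work are solid. World frame = base frame: x ahead of the robot, y to its left, z up, the work surface at z = 0. Lengths are in m, angles in degrees, forces in N, time in s.
With the tool pointing down it reaches from about 0.275 to 0.75 m from the base axis. Payload 10.2 kg.
Tool frame: the origin (TCP) lies midway between the tips of the shut fingers; the grasp point (between the pads) lies 19 mm behind it; z points along the fingers, y is the line along which they close (so a half turn about z gives the same grasp; the last joint's range is limited). The gripper opens to 85 mm and grips with 20 to 120 N. Pads are 22 mm wide; open, the fingers measure 114 mm over their backs; the gripper's body (76 mm by 85 mm) begins 54 mm behind the grasp point. The pads swing forward as they close: fully open they stand 13 mm farther back than shut.
Start: joints at [56.07, 17.928, 85.812, -0, 76.261, -12.8], TCP at [0.189, 0.49, 0.231] pointing down, gripper open.
Joint ranges: [-168.41, 168.41], [-55.51, 124.54], [10.69, 146.95], [-70.63, 250.63], [1, 178], [-165.06, 165.06]. Speed limits (degrees/s): [136.94, 136.94, 172.46, 180, 180, 180].

## Interface

Orientations are given as a 3x3 rotation matrix whose columns are the frame's x, y, z axes.
In Python, from station import env, eyes, order gives the robot as it stands.
- The arm moves only by the shell command python3 -m creep 'ROWS'. ROWS is JSON, a list of rows, each a list of 5 numbers: the shift along the tool's x, y, z in mm, then the turn about the tool's z in rad, then the opening in per cent of the stroke, from 0 (shut) to 100 (fully open). A call has 1 to 20 rows; each row shifts and turns the commanded pose from where the row before left it, along the tool's axes as they then stand; what a row does not reach is not made up. A row lasts 1/12 s, in which the tool goes at most 41.7 mm and 7.16 degrees, less where a joint would pass 70% of its speed; a pose out of reach is approached as far as the arm can. A call is refused whole if a number of a shift passes 41.7 or a number of a turn 0.125, either way. A call with a gripper value outside its range is refused whole. The fingers move at their own pace and stop on an object; the grip force is fixed at half the most. Time passes only in rows, so rows that do not move let the fingers close. It gives the time, the measured TCP pose, the force, the opening and the grip force at its end, in the units of the state.
- env.observe(): the state, without advancing time (a new reading comes with each control period).
- eyes.read_camera(name): name is "scene" or "top"; returns a dict with "image" (400x640x3 uint8, blue, green, red), "depth" (400x640 float32, m along the optical axis (not along the pixel's ray), 0 where there is no reading), "intrinsics" (3x3 intrinsics, pixels), "pose" (4x4, takes a point from camera to world coordinates). Camera axes: x right, y down, z forward; pixel columns grow to the right and rows downward; lengths in m; the calibration is good to about 2 mm. A picture is of the moment at which its call begins.
- order.finish_job(): hands the job in; it is judged then, once.
The state is a dict: "t": time; "qpos": joint angles; "joint_vel": joint speeds; "joint_torque": joint torques, N m; "tool_pos": TCP position; "tool_rot": TCP orientation; "contact_force": force on the tool from outside, world axes, zero at the start; "moment": the same for the moment, N m; "width": opening from 0.0 (shut) to 1.0 (fully open); "gripper_force": force on a finger pad.
Only numpy, scipy, OpenCV 4.12 (cv2) and the standard library are available. Lean on these libraries where they do the work, as an engineer would, in place of code of your own. Each camera call takes 0.05 s, during which the arm holds its last target. There are 200 camera calls.

## Working session

There is one attempt and no reset: what is moved stays moved. The work goes in short steps, Python scripts to look and compute and a shell command to move; the robot and the scene stay as the last step left them, time stands still between calls to the robot, and variables do not carry over. Pictures are saved under pics/ and viewed, at most 10 in all, crops included, and the job is handed in when it is done.

```bash
mkdir -p pics; ls
python3 - <<'E'
from station import env, eyes, order
import cv2, numpy as np
for n in ("scene","top"):
    c=eyes.read_camera(n); cv2.imwrite(f"pics/{n}0.png",c["image"]); np.savez(f"{n}0.npz",**c)
    print(n,c["intrinsics"].round(1).tolist(),c["pose"].round(3).tolist())
s=env.observe(); print(s)
E
```

```text
pics
scene [[445.2, 0.0, 324.7], [0.0, 445.2, 198.7], [0.0, 0.0, 1.0]] [[0.445, -0.478, 0.757, -0.183], [-0.895, -0.24, 0.375, -0.433], [0.003, -0.845, -0.535, 0.618], [0.0, 0.0, 0.0, 1.0]]
top [[369.1, 0.0, 316.7], [0.0, 369.1, 201.6], [0.0, 0.0, 1.0]] [[-0.001, -0.988, 0.152, 0.377], [-1.0, -0.002, -0.015, -0.073], [0.015, -0.152, -0.988, 1.089], [0.0, 0.0, 0.0, 1.0]]
{'t': 0.1, 'qpos': array([ 5.60698427e+01,  1.79565172e+01,  8.58493342e+01, -5.41258723e-04,
        7.62616193e+01, -1.28005815e+01]), 'joint_vel': array([-0.00805935, -0.19886525, -0.0942182 , -0.01887749, -0.04624248,
        0.12157119]), 'joint_torque': array([ 2.85122856e-03, -4.12900186e+01, -2.60144877e+01, -2.12904747e-04,
        3.01062879e-03,  6.22092116e-06]), 'tool_pos': array([0.1891383 , 0.48949853, 0.23079193]), 'tool_rot': array([[-9.32768310e-01,  3.60475876e-01, -6.49692538e-04],
       [ 3.60476373e-01,  9.32767827e-01, -9.82186022e-04],
       [ 2.51957931e-04, -1.15035081e-03, -9.99999307e-01]]), 'contact_force': array([-0.16101039,  0.70765286, -0.20940432]), 'moment': array([-0.01945185, -0.05282834,  0.04480837]), 'gripper_force': 0.0, 'width': 0.9999088723774134}
```

View pics/top0.png

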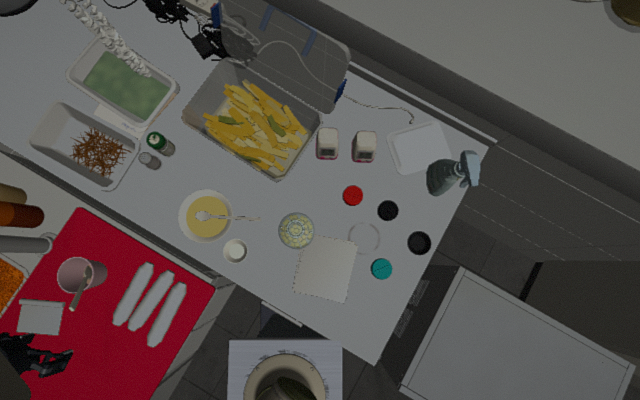

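View pics/scene0.png

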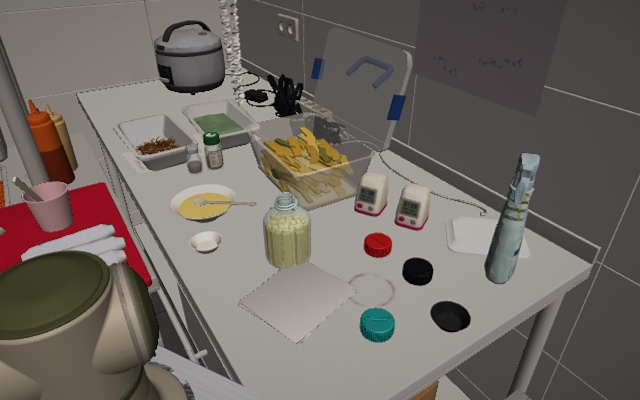

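Top view: two dark round things, black disc A at (388,210) and black B at (419,243), plus red (353,195) and turquoise (381,269). In the scene view A is (418,271), a ribbed solid cap, and B is (450,317), which looks like a hollow dark dish. A fits. I'll confirm that in one enlarged crop, together with the jar.

```bash
cat > h.py <<'E'
import numpy as np, cv2
def cast(c,uv,z):
    K,T=c["intrinsics"],c["pose"]
    uv=np.atleast_2d(uv).astype(float)
    d=(np.linalg.inv(K)@np.c_[uv,np.ones(len(uv))].T).T@T[:3,:3].T
    return T[:3,3]+d*((z-T[2,3])/d[:,2])[:,None]
def crop(im,u,v,w,h,k): return cv2.resize(im[v:v+h,u:u+w],None,fx=k,fy=k,interpolation=cv2.INTER_CUBIC)
E
python3 - <<'E'
from h import *
t=dict(np.load("top0.npz")); s=dict(np.load("scene0.npz"))
br=lambda im:cv2.convertScaleAbs(im,alpha=2.0,beta=20)
a=crop(s["image"],380,240,100,100,4); b=crop(s["image"],255,185,66,100,4)
c=crop(t["image"],270,180,160,100,4)[:200*2]
c=cv2.resize(c,(400*160//100*0+664,415)); c=cv2.resize(c,(480,300))
cv2.imwrite("pics/crop1.png",np.hstack([br(a),b]))
cv2.imwrite("pics/crop2.png",br(crop(t["image"],270,180,160,100,5)))
for n,cam in (("top",t),("scene",s)):
    hsv=cv2.cvtColor(cam["image"],cv2.COLOR_BGR2HSV)
    m=((hsv[...,2]<60)).astype(np.uint8)
    k,l,st,ce=cv2.connectedComponentsWithStats(m)
    for i in range(1,k):
        x,y,w,h,ar=st[i]
        if 150<ar<1500 and ((n=="top" and 340<ce[i][0]<440 and 180<ce[i][1]<280) or (n=="scene" and 390<ce[i][0]<480 and 240<ce[i][1]<345)):
            print(n,st[i],ce[i].round(1),cast(cam,ce[i],0.026 if n=="top" else 0.015).round(3))
print(cast(t,(297,231),.153),cast(s,(285,200),.153))
E
```

```text
top [378 200  20  21 323] [387.4 210.2] [[ 0.515 -0.294  0.026]]
top [408 231  23  24 436] [418.9 242.8] [[ 0.421 -0.382  0.026]]
scene [403 258  30  28 675] [417.4 271.2] [[ 0.51  -0.299  0.015]]
scene [431 302  39  30 911] [450.  316.1] [[ 0.42  -0.385  0.015]]
[[ 0.44491613 -0.03661934  0.153     ]] [[ 0.43658164 -0.03972124  0.153     ]]
```

View pics/crop1.png

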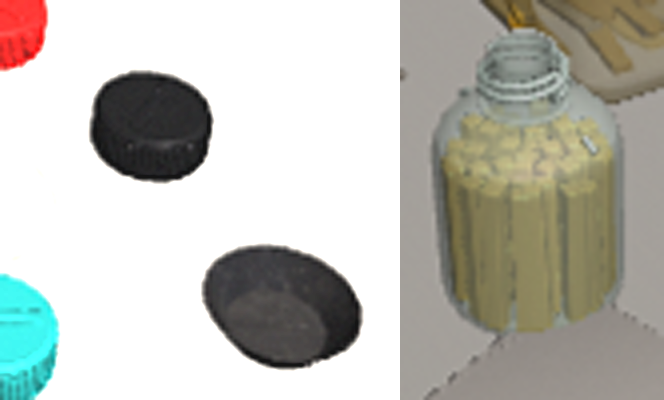

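View pics/crop2.png

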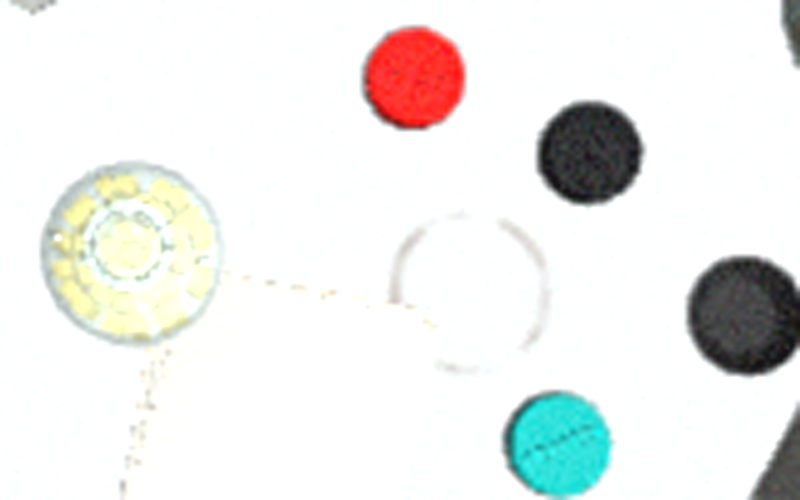

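Crop 1: A at (150,125) is a closed ribbed black cap, so it is the one. B at (282,305) is a hollow dish, so I leave it alone. In the scene view the jar marks are near (302.5,221) and (271,208); in the top view they are near (281.6,227.6) and (310.6,232). Next I enhance the bar on the cap and calculate the positions.

Run:
```python
from h import *
t=dict(np.load("top0.npz")); s=dict(np.load("scene0.npz"))
print("rim top",cast(t,(296,229),.153).round(4),"scene",cast(s,(285.8,198),.153).round(4))
print("outer top @.09",cast(t,(296.4,230.6),.09).round(4))
for z in (.1,.105,.11):
  for c,a in ((t,[(281.6,227.6),(310.6,232)]),(s,[(302.5,221.2),(270.8,208.2)])):
    p=cast(c,a,z); d=p[1]-p[0]; print(z,p.mean(0).round(4),np.linalg.norm(d).round(4),np.degrees(np.arctan2(d[1],d[0])).round(1))
# cap outline: top-face ellipse in top, dark blob
def st(im,u,v,w,h,k):
    g=crop(im,u,v,w,h,k).max(2).astype(float); return np.clip((g-10)*5,0,255).astype(np.uint8)
a=st(s["image"],398,252,40,38,10); b=st(t["image"],373,195,30,30,13)
cv2.imwrite("pics/bar.png",np.hstack([a[:380],b[:380]]))
```

```text
rim top [[ 0.45  -0.034  0.153]] scene [[ 0.4436 -0.0374  0.153 ]]
outer top @.09 [[ 0.4506 -0.0326  0.09  ]]
0.1 [ 0.452  -0.0321  0.1   ] 0.0785 -98.6
0.1 [ 0.4603 -0.026   0.1   ] 0.0833 82.0
0.105 [ 0.4516 -0.0323  0.105 ] 0.0782 -98.6
0.105 [ 0.4541 -0.0299  0.105 ] 0.0825 82.0
0.11 [ 0.4512 -0.0325  0.11  ] 0.0778 -98.6
0.11 [ 0.4479 -0.0338  0.11  ] 0.0817 82.0
```

View pics/bar.png

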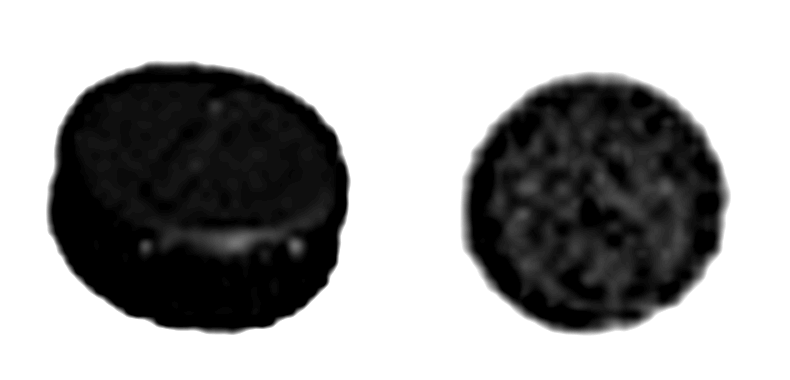

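Bar on the cap: a faint line from (220,100) to (155,190) in the enlarged scene crop, still uncertain. Jar axis is about (0.449,-0.034) and the marks' yaw about 82° (both views agree). The cap is at about (0.513,-0.297). I set out now and average some frames for the bar on the way.

```bash
python3 -m creep '[[-29,-29,0,0,100],[-29,-29,0,0,100],[-29,-29,0,0,100],[-29,-29,0,0,100],[-29,-29,0,0,100],[-29,-29,0,0,100],[-29,-29,0,0,100],[-29,-29,0,0,100],[-29,-29,0,0,100],[-29,-29,0,0,100],[-29,-29,0,0,100],[-29,-29,0,0,100]]'
python3 - <<'E'
from h import *
from station import env,eyes
A=np.mean([eyes.read_camera("scene")["image"].astype(float) for _ in range(10)],0)
B=np.mean([eyes.read_camera("top")["image"].astype(float) for _ in range(10)],0)
np.savez("avg.npz",A=A,B=B)
def st(im,u,v,w,h,k):
    g=crop(im,u,v,w,h,k).mean(2); return np.clip((g-8)*8,0,255).astype(np.uint8)
cv2.imwrite("pics/bar2.png",np.hstack([st(A,398,252,40,38,10)[:380],st(B,373,195,30,30,13)[:380]]))
s=env.observe(); print(s["t"],s["tool_pos"],s["qpos"].round(1))
E
```

```text
t: 1.1
tool_pos: [0.3886, 0.0376, 0.2313]
tool_rot: [[-0.933, 0.361, 0.0], [0.361, 0.933, 0.0], [-0.0, 0.0, -1.0]]
contact_force: [-0.3, 1.1, -0.1]
width: 1.0
gripper_force: 0.0
2.1 [0.38841902 0.03962861 0.23128095] [-11.5   0.5 106.5  -0.   73.  -80.4]
```

View pics/bar2.png

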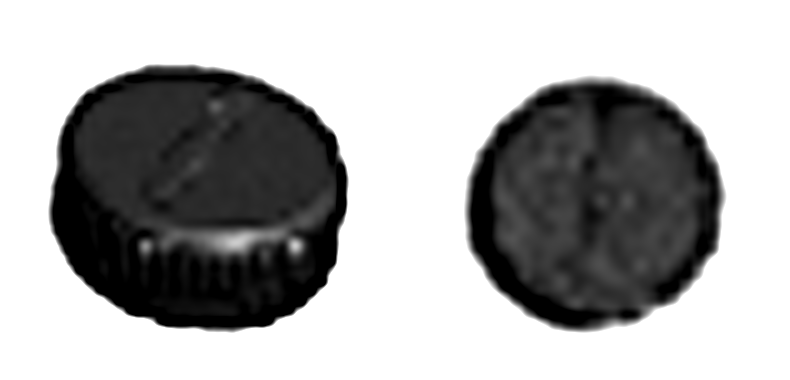

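The averaged crop shows the bar clearly. In the scene crop it runs from (225,105) to (160,190); in the top crop it is almost vertical, from (597,100) to (590,240).

Run:
```python
from h import *
t=dict(np.load("top0.npz")); s=dict(np.load("scene0.npz")); d=np.load("avg.npz")
for c,a in ((s,[(414,271),(420.4,262.4)]),(t,[(373+210/13,195+240/13),(373+217/13,195+100/13)])):
    p=cast(c,a,.0285); v=p[1]-p[0]; print(p.mean(0).round(4),np.linalg.norm(v).round(3),np.degrees(np.arctan2(v[1],v[0])).round(1))
for c,im,z in ((t,d["B"],.022),):
    m=(im.max(2)<60).astype(np.uint8); k,l,st,ce=cv2.connectedComponentsWithStats(m)
    i=l[210,388]; print(st[i],cast(c,ce[i],z).round(4), cast(c,[st[i][0]+st[i][2]/2-.5,st[i][1]+st[i][3]/2-.5],z).round(4))
# scene: silhouette left/right tangent -> mid-height centre
m=(d["A"].max(2)<70).astype(np.uint8); k,l,st,ce=cv2.connectedComponentsWithStats(m); i=l[275,418]
print(st[i],ce[i],cast(s,ce[i],.013).round(4))
```

```text
[ 0.5076 -0.2975  0.0285] 0.031 -7.3
[ 0.5208 -0.2998  0.0285] 0.032 -4.6
[378 200  20  21 325] [[ 0.5152 -0.2951  0.022 ]] [[ 0.5159 -0.2954  0.022 ]]
[403 258  30  28 679] [417.32106038 271.26509573] [[ 0.5122 -0.2982  0.013 ]]
```

Cap at (0.514,-0.2965), with its bar at about -5° yaw. I pick it up with the closing line along world x.

```bash
python3 -m creep '[[-23.9,-26.8,0,0,100],[-23.9,-26.8,0,0,100],[-23.9,-26.8,0,0,100],[-23.9,-26.8,0,0,100],[-23.9,-26.8,0,0,100],[-23.9,-26.8,0,0,100],[-23.9,-26.8,0,0,100],[-23.9,-26.8,0,0,100],[-23.9,-26.8,0,0,100],[-23.9,-26.8,0,0,100]]'; python3 -m creep '[[0,0,14,0.12,100],[0,0,14,0.12,100],[0,0,14,0.12,100],[0,0,14,0.12,100],[0,0,14,0.12,100],[0,0,14,0.12,100],[0,0,14,0.12,100],[0,0,14,0.12,100],[0,0,14,0.12,100],[0,0,14,0.12,100],[0,0,0,0,100],[0,0,0,0,100]]'
```

```text
t: 2.93
tool_pos: [0.515, -0.2983, 0.2311]
tool_rot: [[-0.933, 0.361, -0.0], [0.361, 0.933, 0.0], [0.0, 0.0, -1.0]]
contact_force: [0.3, 0.6, -0.5]
width: 1.0
gripper_force: 0.0
t: 3.93
tool_pos: [0.5146, -0.2964, 0.091]
tool_rot: [[-0.006, 1.0, -0.001], [1.0, 0.006, 0.001], [0.001, -0.001, -1.0]]
contact_force: [-0.5, -0.6, 0.4]
width: 0.999
gripper_force: 0.0
```

```bash
python3 -m creep '[[0,0,18,0,100],[0,0,18,0,100],[0,0,18,0,100],[0,0,18,0,100],[0,0,10,0,100],[0,0,7,0,100],[0,0,0,0,100],[0,0,0,0,60],[0,0,0,0,40],[0,0,0,0,40],[0,0,0,0,40],[0,0,0,0,40],[0,0,0,0,40],[0,0,0,0,40]]'
```

```text
t: 5.1
tool_pos: [0.5154, -0.297, 0.0042]
tool_rot: [[-0.003, 1.0, 0.002], [1.0, 0.003, -0.002], [-0.002, 0.002, -1.0]]
contact_force: [-1.3, 0.8, 6.9]
width: 0.683
gripper_force: 64.5
```

Gripped (opening about 58 mm, 64 N). I lift it, check the grip and refine the jar mouth while the arm is away from it.

```bash
python3 -m creep '[[0,0,-10,0,30],[0,0,-22,0,30],[0,0,-22,0,30],[0,0,-22,0,30],[0,0,-22,0,30],[0,0,-22,0,30],[0,0,-22,0,30],[0,0,-22,0,30],[0,0,-22,0,30],[0,0,-22,0,30],[0,0,-14,0,30],[0,0,0,0,30]]'
python3 - <<'E'
from h import *
from station import env,eyes
A=np.mean([eyes.read_camera("scene")["image"].astype(float) for _ in range(6)],0)
B=np.mean([eyes.read_camera("top")["image"].astype(float) for _ in range(6)],0)
np.savez("avg2.npz",A=A,B=B)
f=lambda im,u,v,w,h,k:np.clip(crop(im,u,v,w,h,k)*1.5,0,255).astype(np.uint8)
cv2.imwrite("pics/jar.png",np.hstack([f(B,271,206,50,50,8),f(A,260,188,50,50,8)]))
s=env.observe(); print(s["t"],s["tool_pos"].round(4),s["width"],s["gripper_force"],s["qpos"].round(1),s["contact_force"].round(1))
E
```

```text
t: 6.1
tool_pos: [0.5155, -0.2971, 0.2287]
tool_rot: [[-0.002, 1.0, 0.005], [1.0, 0.002, -0.005], [-0.005, 0.005, -1.0]]
contact_force: [-0.2, 0.4, -0.6]
width: 0.681
gripper_force: 64.5
6.7 [ 0.5147 -0.2965  0.2241] 0.6851614304426217 64.44875501096249 [-41.2  27.   73.8  -0.   79.2 -41.3] [-0.7 -0.1  0.7]
```

View pics/jar.png

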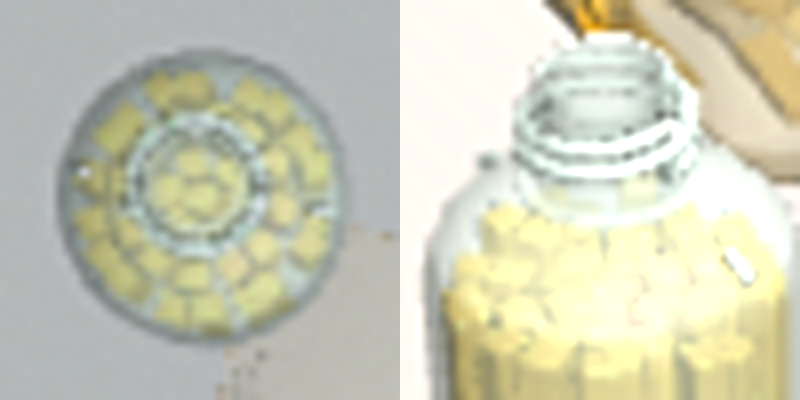

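Top crop: thread ring centre (197,180), jar outline centre (201.5,195.5), marks at (85,172) and (318,210). Scene crop: marks at (740,265) and (488,160), neck centre column 606.

Run:
```python
from h import *
t=dict(np.load("top0.npz")); s=dict(np.load("scene0.npz"))
g=lambda x,y,u,v,k=8:(u+(x+.5)/k-.5,v+(y+.5)/k-.5)
T=lambda x,y:g(x,y,271,206); S=lambda x,y:g(x-400,y,260,188)
print("ring",cast(t,T(197,180),.137).round(4),"outer",cast(t,T(201.5,195.5),.09).round(4))
for c,a in ((t,[T(85,172),T(318,210)]),(s,[S(740,265),S(488,160)])):
    p=cast(c,a,.106); d=p[1]-p[0]; print(p.mean(0).round(4),np.linalg.norm(d).round(4),np.degrees(np.arctan2(d[1],d[0])).round(1))
# scene neck: ray plane column -> line, offset from top estimate
for v in (90,150): print(cast(s,S(606,v),.153 if v==90 else .135).round(4))
```

```text
ring [[ 0.4537 -0.0313  0.137 ]] outer [[ 0.4522 -0.0308  0.09  ]]
[ 0.4525 -0.0314  0.106 ] 0.0786 -99.2
[ 0.4543 -0.029   0.106 ] 0.0825 81.6
[[ 0.4406 -0.0381  0.153 ]]
[[ 0.4408 -0.037   0.135 ]]
```

```bash
python3 -m creep '[[33.1,-7.8,0,0,30],[33.1,-7.8,0,0,30],[33.1,-7.8,0,0,30],[33.1,-7.8,0,0,30],[33.1,-7.8,0,0,30],[33.1,-7.8,0,0,30],[33.1,-7.8,0,0,30],[33.1,-7.8,0,0,30]]'; python3 -m creep '[[0,0,0,-0.121,30],[0,0,0,-0.121,30],[0,0,0,-0.121,30],[0,0,0,-0.121,30],[0,0,0,-0.121,30],[0,0,0,-0.121,30],[0,0,0,-0.121,30],[0,0,0,-0.121,30],[0,0,0,-0.121,30],[0,0,0,-0.121,30],[0,0,0,-0.121,30],[0,0,0,-0.121,30],[0,0,0,-0.121,30],[0,0,0,-0.121,30],[0,0,0,-0.121,30],[0,0,0,-0.121,30],[0,0,0,-0.121,30],[0,0,0,-0.121,30],[0,0,0,0,30],[0,0,0,0,30]]'
python3 - <<'E'
from h import *
from station import env,eyes
A=eyes.read_camera("scene")["image"].astype(float);B=eyes.read_camera("top")["image"].astype(float)
f=lambda im,u,v,w,h,k:np.clip(crop(im,u,v,w,h,k)*2,0,255).astype(np.uint8)
cv2.imwrite("pics/over.png",np.hstack([f(B,256,180,80,100,4),f(A,235,130,100,100,4)]))
s=env.observe(); print(s["t"],s["tool_pos"].round(4),s["width"],s["gripper_force"],s["qpos"].round(1),s["contact_force"].round(1))
E
```

```text
t: 7.37
tool_pos: [0.4511, -0.0304, 0.2244]
tool_rot: [[-0.002, 1.0, 0.0], [1.0, 0.002, -0.0], [-0.0, 0.0, -1.0]]
contact_force: [-0.1, 0.3, -0.1]
width: 0.678
gripper_force: 64.5
t: 9.03
tool_pos: [0.4518, -0.0318, 0.2243]
tool_rot: [[-0.822, -0.569, 0.0], [-0.569, 0.822, -0.0], [-0.0, -0.0, -1.0]]
contact_force: [-0.4, -0.8, -0.5]
width: 0.682
gripper_force: 64.5
9.1333 [ 0.4518 -0.0318  0.2243] 0.683666252095781 64.46901334449649 [ -18.9    9.1   98.1    0.    72.8 -143.6] [-0.7  0.9 -0.4]
```

View pics/over.png

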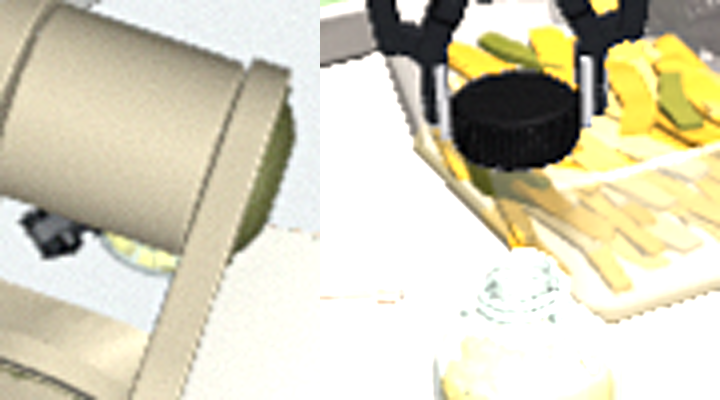

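The cap is held level (scene crop about (516,120)) above the jar mouth (about (524,275)). I compare the two by projection.

Run:
```python
from h import *
from station import env,eyes
s=dict(np.load("scene0.npz")); K,T=s["intrinsics"],s["pose"]
def pr(p):
    q=K@(T[:3,:3].T@(np.array(p)-T[:3,3])); return (q[:2]/q[2]).round(1)
A=np.mean([eyes.read_camera("scene")["image"].astype(float) for _ in range(4)],0)
m=(A.max(2)<45).astype(np.uint8)
row=m[162]; xs=np.where(row[262:300])[0]+262; print("cap row162",xs.min(),xs.max()); 
for r in (158,164,167,169): xs=np.where(m[r][266:290])[0]+266; print(r,xs.min() if len(xs) else None,xs.max() if len(xs) else None)
print("TCP axis at cap mid",pr([.4518,-.0318,.233]),"rim",pr([.4518,-.0318,.153]),"neck .135",pr([.4518,-.0318,.135]))
B=np.load("avg2.npz")["A"]
g=B[206].mean(1)[270:302]; print(g.round(0))
```

```text
cap row162 268 299
158 268 289
164 268 289
167 269 289
169 271 289
TCP axis at cap mid [283.6 159.2] rim [285.5 195.3] neck .135 [285.9 203. ]
[170. 165. 168. 159. 139. 143. 126. 110. 136. 161. 172. 186. 187. 196.
 202. 194. 202. 202. 177. 159. 120. 139. 144. 194. 195. 154. 178. 144.
 151. 145. 152. 126.]
```

```bash
python3 -m creep '[[0,0,12,0,30],[0,0,15,0,30],[0,0,15,0,30],[0,0,15,0,30],[0,0,10,0,30],[0,0,5,0,30],[0,0,3,0,30],[0,0,2,0,30],[0,0,0,0,30]]'
```

```text
t: 10.08
tool_pos: [0.4519, -0.0319, 0.1474]
tool_rot: [[-0.82, -0.572, 0.0], [-0.572, 0.82, -0.0], [-0.0, -0.0, -1.0]]
contact_force: [0.3, 0.4, 0.1]
width: 0.683
gripper_force: 64.5
```

```bash
python3 -m creep '[[0,0,1,0,30],[0,0,1,0,30],[0,0,1,0,30],[0,0,1,0,30],[0,0,0,0,30]]'
```

```text
t: 10.5
tool_pos: [0.4518, -0.0318, 0.1432]
tool_rot: [[-0.82, -0.572, -0.0], [-0.572, 0.82, 0.0], [0.0, 0.0, -1.0]]
contact_force: [0.4, -0.0, 0.4]
width: 0.68
gripper_force: 64.5
```

```bash
python3 -m creep '[[0,0,1,0,30],[0,0,1,0,30],[0,0,0,0,30]]'; python3 -m creep '[[0,0,1,0,30],[0,0,0,0,30]]'
```

```text
t: 10.75
tool_pos: [0.4521, -0.0319, 0.1418]
tool_rot: [[-0.82, -0.572, 0.001], [-0.572, 0.82, -0.0], [-0.001, -0.001, -1.0]]
contact_force: [-2.0, 1.2, 5.6]
width: 0.682
gripper_force: 65.1
t: 10.92
tool_pos: [0.4522, -0.0318, 0.1414]
tool_rot: [[-0.82, -0.572, 0.001], [-0.572, 0.82, -0.0], [-0.001, -0.001, -1.0]]
contact_force: [-2.5, 1.5, 12.7]
width: 0.681
gripper_force: 65.8
```

It contacts at TCP z of about 0.142, as expected on the thread. I thread clockwise at 2.23 mm per rad.

```bash
python3 -m creep '[[0,0,0.27,0.12,30],[0,0,0.27,0.12,30],[0,0,0.27,0.12,30],[0,0,0.27,0.12,30],[0,0,0.27,0.12,30],[0,0,0.27,0.12,30],[0,0,0.27,0.12,30],[0,0,0.27,0.12,30]]'; python3 -c "
from station import env
s=env.observe();print(s['moment'].round(2),s['qpos'].round(1),s['contact_force'].round(1))"
```

```text
t: 11.58
tool_pos: [0.4524, -0.0328, 0.1394]
tool_rot: [[-0.937, 0.348, 0.002], [0.348, 0.937, -0.003], [-0.003, -0.002, -1.0]]
contact_force: [-3.8, -5.4, 11.1]
width: 0.686
gripper_force: 65.6
[-0.9   0.57  0.32] [-1.890e+01  1.480e+01  1.049e+02 -1.000e-01  6.010e+01 -8.850e+01] [-3.8 -5.4 11.1]
```

```bash
python3 -m creep '[[0,-0.8,0.27,0.12,30],[0,0,0.27,0.12,30],[0,0,0.27,0.12,30],[0,0,0.27,0.12,30],[0,0,0.27,0.12,30],[0,0,0.27,0.12,30],[0,0,0.27,0.12,30],[0,0,0.27,0.12,30],[0,0,0.27,0.12,30],[0,0,0.27,0.12,30],[0,0,0.27,0.12,30],[0,0,0.27,0.12,30]]'; python3 -c "
from station import env
s=env.observe();print(s['moment'].round(2),s['qpos'].round(1),s['contact_force'].round(1))"
```

```text
t: 12.58
tool_pos: [0.4515, -0.0332, 0.1361]
tool_rot: [[0.223, 0.975, -0.0], [0.975, -0.223, -0.002], [-0.002, 0.0, -1.0]]
contact_force: [-6.4, -2.1, 12.7]
width: 0.681
gripper_force: 65.8
[-0.3   1.2   0.32] [-1.900e+01  1.500e+01  1.052e+02 -1.000e-01  5.970e+01 -6.100e+00] [-6.4 -2.1 12.7]
```

```bash
python3 -m creep '[[0,-0.6,0.27,0.12,30],[0,0,0.27,0.12,30],[0,0,0.27,0.12,30],[0,0,0.27,0.12,30],[0,0,0.27,0.12,30],[0,0,0.27,0.12,30],[0,0,0.27,0.12,30],[0,0,0.27,0.12,30]]'; python3 -c "
from station import env
s=env.observe();print(s['moment'].round(2),s['qpos'].round(1),s['contact_force'].round(1))"
```

```text
t: 13.25
tool_pos: [0.451, -0.0328, 0.1339]
tool_rot: [[0.926, 0.376, 0.0], [0.376, -0.926, -0.001], [-0.0, 0.001, -1.0]]
contact_force: [-8.0, -2.0, 18.8]
width: 0.686
gripper_force: 66.2
[-0.08  1.61  0.29] [-1.900e+01  1.510e+01  1.055e+02 -1.000e-01  5.940e+01  4.890e+01] [-8.  -2.  18.8]
```

```bash
R='from station import env
s=env.observe();print(s["moment"].round(2),s["qpos"][5].round(1),s["tool_pos"].round(4),s["contact_force"].round(1))'
python3 -m creep '[[-0.5,0,0.2,0.1,30],[0,0,0.2,0.1,30]]' >/dev/null; python3 -c "$R"
python3 -m creep '[[0,0,0.2,0.1,30],[0,0,0.2,0.1,30]]' >/dev/null; python3 -c "$R"
python3 -m creep '[[0,0,0,0.1,30]]' >/dev/null; python3 -c "$R"
python3 -m creep '[[0,0,0,0.1,30]]' >/dev/null; python3 -c "$R"
```

```text
[0.11 0.59 0.2 ] 60.3 [ 0.451  -0.0329  0.1338] [-3.9 -0.5 15.8]
[0.21 1.17 0.39] 71.7 [ 0.4516 -0.0331  0.1338] [-6.   0.1 20. ]
[-0.78 -4.42  0.66] 77.3 [ 0.4514 -0.0331  0.1338] [27.6 -3.3 -0.7]
[-0.56 -2.49  2.07] 83.0 [ 0.4532 -0.0337  0.1338] [14.5 -4.9  0.9]
```

The moment rises to 2.1 N m near q6 = 83° (predicted home was about 74°), so this is probably the stop. I check with a picture.

Run:
```python
from h import *
from station import env,eyes
A=np.mean([eyes.read_camera("scene")["image"].astype(float) for _ in range(12)],0)
f=lambda im,u,v,w,h,k,a,b:np.clip((crop(im,u,v,w,h,k)-b)*a,0,255).astype(np.uint8)
np.savez("avg3.npz",A=A)
cv2.imwrite("pics/home.png",np.hstack([f(A,256,175,60,70,6,2,0),f(A,263,180,46,42,10,8,8)[:420]]))
s=env.observe(); print(s["t"],s["tool_pos"].round(4),s["moment"].round(2),s["contact_force"].round(1),s["tool_rot"].round(3).tolist(),s["qpos"].round(1))
```

```text
14.35 [ 0.4534 -0.0338  0.1338] [-0.43 -1.58  1.1 ] [ 8.4 -3.1  5.9] [[0.979, -0.206, 0.008], [-0.206, -0.979, -0.004], [0.009, 0.002, -1.0]] [-19.1  15.2 105.4  -0.   58.9  82.8]
```

View pics/home.png

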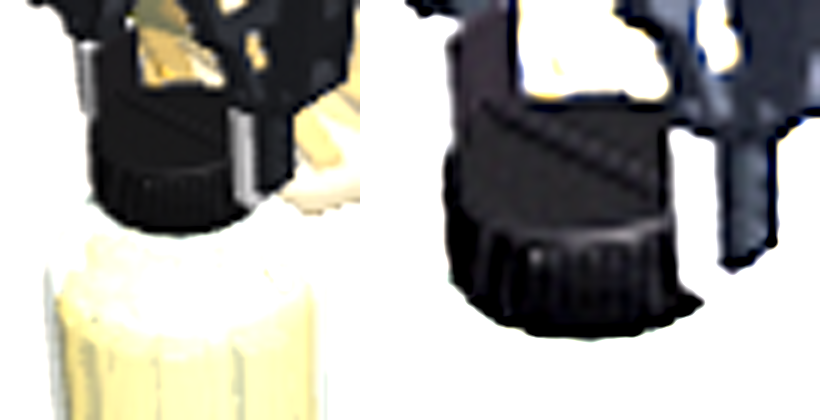

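Run:
```python
from h import *
s=dict(np.load("scene0.npz")); K,T=s["intrinsics"],s["pose"]
def pr(p):
    q=K@(T[:3,:3].T@(np.array(p)-T[:3,3])); return (q[:2]/q[2]).round(1)
for a in ([(276,190.5),(292,199)],[(275.5,189.5),(292,198.5)]):
    p=cast(s,a,.1585); d=p[1]-p[0]; print(p.round(4).tolist(),np.linalg.norm(d).round(3),np.degrees(np.arctan2(d[1],d[0])).round(1))
for z in (.130,.134): print(z,[pr([.4522-.03*np.cos(a),-.0325-.03*np.sin(a),z]).tolist() for a in (np.radians(32),)], "top far", pr([.4522+.03*.85,-.0325+.03*.53,z+.026]))
A=np.load("avg3.npz")["A"]; m=A.max(2)
for u in (280,285): print(u,[ (v,int(m[v,u])) for v in range(206,220)])
```

```text
[[0.4515, -0.0104, 0.1585], [0.4384, -0.0546, 0.1585]] 0.046 -106.5
[[0.4543, -0.0074, 0.1585], [0.44, -0.0537, 0.1585]] 0.048 -107.3
0.13 [[286.8, 213.5]] top far [285.5 186.3]
0.134 [[286.7, 211.7]] top far [285.4 184.6]
280 [(206, 14), (207, 10), (208, 9), (209, 9), (210, 9), (211, 7), (212, 4), (213, 5), (214, 147), (215, 163), (216, 164), (217, 166), (218, 165), (219, 165)]
285 [(206, 10), (207, 10), (208, 10), (209, 8), (210, 8), (211, 9), (212, 8), (213, 2), (214, 69), (215, 169), (216, 165), (217, 149), (218, 144), (219, 153)]
```

The lower edge sits at z of about 0.130 (home height). The bar reads about -106.5°, against about -99° for the marks. I press a little further to confirm the hard stop.

```bash
R='from station import env
s=env.observe();print(s["moment"].round(2),s["qpos"][5].round(1),s["tool_pos"].round(4),s["contact_force"].round(1),s["width"].round(3))'
python3 -m creep '[[0.4,0,0,0,30]]' >/dev/null; python3 -c "$R"
python3 -m creep '[[0,0,0.3,0.05,30]]' >/dev/null; python3 -c "$R"
python3 -m creep '[[0,0,0.3,0.05,30]]' >/dev/null; python3 -c "$R"
python3 -m creep '[[0,0,0,0,30],[0,0,0,0,30]]' >/dev/null; python3 -c "$R"
```

```text
Traceback (most recent call last):
AttributeError: 'float' object has no attribute 'round'
Traceback (most recent call last):
AttributeError: 'float' object has no attribute 'round'
Traceback (most recent call last):
AttributeError: 'float' object has no attribute 'round'
Traceback (most recent call last):
AttributeError: 'float' object has no attribute 'round'
```

```bash
R='from station import env
s=env.observe();print(s["moment"].round(2),s["qpos"][5].round(1),s["tool_pos"].round(4),s["contact_force"].round(1),s["width"],s["gripper_force"])'
python3 -c "$R"
python3 -m creep '[[0,0,0,0.06,30]]' >/dev/null; python3 -c "$R"
python3 -m creep '[[0,0,0,0.06,30]]' >/dev/null; python3 -c "$R"
python3 -m creep '[[0,0,0,0,30],[0,0,0,0,30]]' >/dev/null; python3 -c "$R"
```

```text
[0.15 0.78 0.49] 88.6 [ 0.452  -0.0329  0.1334] [-3.4  4.1 19.7] 0.6780542849995219 67.86066704720724
[0.93 0.76 2.92] 91.9 [ 0.4519 -0.0326  0.1335] [-2.7  8.3 20.7] 0.6837910804493216 68.31709921360016
[0.46 1.41 3.  ] 95.5 [ 0.4513 -0.0324  0.1334] [-6.6  5.1 24.2] 0.6821708609986968 69.34715693816543
[0.17 1.38 1.1 ] 95.5 [ 0.4513 -0.0326  0.1333] [-6.9  5.3 21.7] 0.6857620869580279 69.01259948965162
```

Torque saturates at 3 N m with no further descent, so the cap is hard against its stop and the grip is slipping. I back off a quarter turn with the matching rise.

```bash
R='from station import env
s=env.observe();print(s["t"],s["moment"].round(2),s["qpos"][5].round(1),s["tool_pos"].round(4),s["contact_force"].round(1),s["width"],s["gripper_force"])'
python3 -m creep '[[0,0,-1.2,0,30],[0,0,-0.27,-0.12,30],[0,0,-0.27,-0.12,30],[0,0,-0.27,-0.12,30],[0,0,-0.27,-0.12,30],[0,0,-0.27,-0.12,30],[0,0,-0.27,-0.12,30]]'; python3 -c "$R"
python3 -m creep '[[0,0,-0.27,-0.12,30],[0,0,-0.27,-0.12,30],[0,0,-0.27,-0.12,30],[0,0,-0.27,-0.12,30],[0,0,-0.27,-0.12,30],[0,0,-0.27,-0.12,30],[0,0,-0.27,-0.12,30],[0,0,0,0,30],[0,0,0,0,30]]'; python3 -c "$R"
python3 - <<'E'
from h import *
from station import env,eyes
A=np.mean([eyes.read_camera("scene")["image"].astype(float) for _ in range(12)],0)
f=lambda im,u,v,w,h,k,a,b:np.clip((crop(im,u,v,w,h,k)-b)*a,0,255).astype(np.uint8)
np.savez("avg4.npz",A=A)
cv2.imwrite("pics/end.png",np.hstack([f(A,256,175,60,70,6,2,0),f(A,263,180,46,42,10,8,6)[:420]]))
E
```

```text
t: 15.68
tool_pos: [0.4529, -0.0323, 0.1348]
tool_rot: [[0.957, 0.291, 0.006], [0.291, -0.957, 0.001], [0.006, 0.001, -1.0]]
contact_force: [12.1, 6.6, -1.6]
width: 0.684
gripper_force: 68.7
15.6833 [ 1.25 -2.13 -0.27] 54.0 [ 0.4529 -0.0323  0.1348] [12.1  6.6 -1.6] 0.6844258669247295 68.73849819414318
t: 16.43
tool_pos: [0.4518, -0.0309, 0.1364]
tool_rot: [[0.426, 0.905, 0.003], [0.905, -0.426, 0.004], [0.005, 0.001, -1.0]]
contact_force: [4.1, 13.9, 3.9]
width: 0.681
gripper_force: 69.3
16.4333 [ 2.44 -0.83 -0.08] 6.1 [ 0.4518 -0.0309  0.1364] [ 4.1 13.9  3.9] 0.6805221152860108 69.30030545219779
```

View pics/end.png

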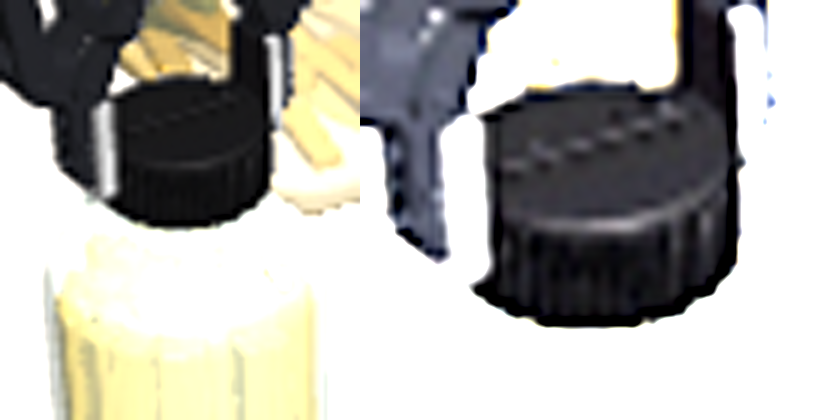

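Run:
```python
from h import *
from station import env
s=dict(np.load("scene0.npz"))
for z in (.160,.162):
    p=cast(s,[(278.5,196.5),(296,191.5)],z); d=p[1]-p[0]; print(p.round(4).tolist(),np.linalg.norm(d).round(3),np.degrees(np.arctan2(d[1],d[0])).round(1))
m=np.load("avg4.npz")["A"].max(2)
for u in (283,286): print(u,[(v,int(m[v,u])) for v in range(207,218)])
o=env.observe(); print(o["t"],o["tool_pos"].round(4),o["qpos"][5],o["contact_force"].round(1),o["moment"].round(2))
```

```text
[[0.4325, -0.0279, 0.16], [0.4639, -0.049, 0.16]] 0.038 -33.9
[[0.4298, -0.0297, 0.162], [0.4611, -0.0507, 0.162]] 0.038 -33.9
283 [(207, 9), (208, 9), (209, 10), (210, 9), (211, 8), (212, 3), (213, 108), (214, 163), (215, 181), (216, 174), (217, 167)]
286 [(207, 7), (208, 8), (209, 9), (210, 8), (211, 6), (212, 2), (213, 109), (214, 166), (215, 180), (216, 167), (217, 179)]
17.0333 [ 0.4517 -0.0308  0.1365] 6.160885004807027 [ 4.2 13.3  3.2] [ 2.47 -0.83  0.04]
```

Run:
```python
from h import *
s=dict(np.load("scene0.npz")); K,T=s["intrinsics"],s["pose"]
def pr(p):
    q=K@(T[:3,:3].T@(np.array(p)-T[:3,3])); return q[:2]/q[2]
c=np.array([.452,-.032,0])
for y in (-5,-15,-25,-35,-98,-106,-115,-120):
    d=.023*np.array([np.cos(np.radians(y)),np.sin(np.radians(y)),0]); z=np.array([0,0,.160])
    a,b=pr(c-d+z),pr(c+d+z); e=b-a; print(y,a.round(1),b.round(1),"slope deg",np.degrees(np.arctan2(-e[1],e[0])).round(1))
# orientation by line-integral contrast inside cap top, both averaged images
for n,zt in (("avg3",.1585),("avg4",.162)):
    A=np.load(n+".npz")["A"].mean(2).astype(np.float32); A=A-cv2.GaussianBlur(A,(0,0),2.5)
    best=[]
    for y in range(-180,0,3):
        d=np.array([np.cos(np.radians(y)),np.sin(np.radians(y)),0]); nn=np.array([-d[1],d[0],0])
        for o in np.arange(-.005,.0051,.001):
            P=np.array([pr(c+nn*o+d*t+[0,0,zt]) for t in np.linspace(-.016,.016,30)],np.float32)
            v=cv2.remap(A,P[None,:,0],P[None,:,1],cv2.INTER_LINEAR); best.append((np.median(v),y,round(o,3)))
    best.sort(); print(n,"dark",best[:6],"bright",best[-6:])
```

```text
-5 [278.5 197.6] [292.2 187.2] slope deg 37.2
-15 [277.  196.9] [293.7 187.8] slope deg 28.5
-25 [275.7 196.1] [295.  188.6] slope deg 21.3
-35 [274.7 195.2] [296.  189.4] slope deg 15.2
-98 [276.4 188.9] [294.7 195.8] slope deg -20.8
-106 [277.6 188.2] [293.6 196.5] slope deg -27.3
-115 [279.  187.6] [292.2 197.2] slope deg -36.0
-120 [279.9 187.3] [291.3 197.5] slope deg -41.7
avg3 dark [(np.float32(-10.233181), -96, np.float64(0.005)), (np.float32(-9.976957), -84, np.float64(0.005)), (np.float32(-9.961886), -87, np.float64(0.005)), (np.float32(-9.900131), -90, np.float64(0.005)), (np.float32(-9.853639), -93, np.float64(0.005)), (np.float32(-9.808035), -102, np.float64(0.005))] bright [(np.float32(-1.2241755), -42, np.float64(-0.005)), (np.float32(-1.1890923), -45, np.float64(-0.005)), (np.float32(-1.1797249), -102, np.float64(-0.003)), (np.float32(-1.1189673), -99, np.float64(-0.004)), (np.float32(-1.0730956), -102, np.float64(-0.004)), (np.float32(-1.0203073), -105, np.float64(-0.003))]
avg4 dark [(np.float32(-15.185719), -48, np.float64(0.005)), (np.float32(-14.841479), -45, np.float64(0.005)), (np.float32(-14.671825), -51, np.float64(0.005)), (np.float32(-14.046059), -54, np.float64(0.005)), (np.float32(-13.89599), -42, np.float64(0.005)), (np.float32(-13.385172), -57, np.float64(0.005))] bright [(np.float32(-1.240253), -15, np.float64(-0.005)), (np.float32(-1.2198458), -39, np.float64(-0.005)), (np.float32(-1.1710168), -18, np.float64(-0.005)), (np.float32(-1.1103926), -27, np.float64(-0.005)), (np.float32(-1.079002), -21, np.float64(-0.005)), (np.float32(-0.9445239), -24, np.float64(-0.005))]
```

The end picture shows the bar running (515,165) to (690,115), a yaw of about -30°, so the cap is some 68° back from the marks. The grip probably slipped a little on break-loose. About 15° more puts it well inside the window whichever reference is right. I also relieve the side force.

```bash
R='from station import env
s=env.observe();print(s["t"],s["moment"].round(2),s["qpos"][5].round(1),s["tool_pos"].round(4),s["contact_force"].round(1),s["width"],s["gripper_force"])'
python3 -m creep '[[1,0,0,0,30],[0,0,-0.2,-0.09,30],[0,0,-0.2,-0.09,30],[0,0,-0.2,-0.09,30],[0,0,0,0,30],[0,0,0,0,30],[0,0,0,0,30]]'; python3 -c "$R"
python3 - <<'E'
from h import *
from station import eyes
s=dict(np.load("scene0.npz"));K,T=s["intrinsics"],s["pose"]
A=np.mean([eyes.read_camera("scene")["image"].astype(float) for _ in range(16)],0)
np.savez("avg5.npz",A=A)
def pr(p):
    q=K@(T[:3,:3].T@(np.array(p)-T[:3,3])); return q[:2]/q[2]
# rectify the cap top to a metric patch, orientation by gradient structure inside 17 mm radius
def yaw(A,zt,c=(.452,-.032)):
    g=np.linspace(-.022,.022,89); X,Y=np.meshgrid(g,g)
    P=np.array([[pr((c[0]+x,c[1]+y,zt)) for x in g] for y in g],np.float32)
    I=cv2.remap(A.mean(2).astype(np.float32),P[...,0],P[...,1],cv2.INTER_CUBIC)
    I=np.minimum(I,30); gx,gy=cv2.Sobel(I,-1,1,0,ksize=5),cv2.Sobel(I,-1,0,1,ksize=5)
    m=(np.hypot(X,Y)<.013); J=0.5*np.degrees(np.arctan2(2*(gx*gy)[m].sum(),(gx**2-gy**2)[m].sum()))
    return round(float((J+90)%180),1)
for n,z in (("avg3",.1585),("avg4",.162),("avg5",.162)):
    print(n,[yaw(np.load(n+".npz")["A"],z,(.452+dx,-.032+dx/2)) for dx in (-.003,0,.003)])
E
```

```text
t: 17.62
tool_pos: [0.452, -0.0304, 0.1369]
tool_rot: [[0.17, 0.985, 0.002], [0.985, -0.17, 0.003], [0.003, 0.002, -1.0]]
contact_force: [4.0, 9.5, 1.1]
width: 0.681
gripper_force: 69.1
17.6167 [ 1.75 -0.7  -0.03] -9.2 [ 0.452  -0.0304  0.1369] [4.  9.5 1.1] 0.680638162112778 69.09632041119039
avg3 [66.0, 84.9, 116.5]
avg4 [94.1, 116.7, 115.8]
avg5 [36.0, 36.0, 123.2]
```

```bash
python3 -c "
from station import env,order
print(order.finish_job()); s=env.observe(); print(s['t'],s['gripper_force'])"
```

```text
the job is handed in; nothing more can be done
None
the job is handed in; nothing more can be done
```

I threaded the cap onto the jar until torque saturated at 3 N m at about home height, then backed it off an estimated 75–85° (gripper slip makes this uncertain). I handed the job in with the cap still gripped at about 69 N, but the system returned no pass or fail.

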